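# Stow a thread tray on the bench rack

## Robot

A 7-joint arm with a two-finger parallel gripper is mounted at the origin on the work surface. World frame = base frame: x ahead of the robot, y to its left, z up, the work surface at z = 0. Lengths are in m, angles in rad, forces in N, time in s.
With the tool pointing down it reaches from about 0.35 to 0.9 m from the base axis. Payload 8.1 kg.
Tool frame: the origin (TCP) lies midway between the tips of the shut fingers; the grasp point (between the pads) lies 19 mm behind it; x points along the fingers, z is the direction in which the jaws open and shut, and the axes are right-handed (so a half turn about x gives the same grasp; the last joint's range is limited). The gripper opens to 92 mm and grips with 3 to 60 N. Pads are 19 mm wide; open, the fingers measure 130 mm over their backs; the gripper's body (75 mm by 190 mm) begins 47 mm behind the grasp point.
Start: joints at [1.19, 0.434, 0.025, 1.573, -0.012, 1.134, -0.075], TCP at [0.171, -0.601, 0.227] pointing down, gripper open.
Joint ranges: [-2.62, 2.62], [-0.44, 2.09], [-1.27, 1.32], [0.08, 2.57], [-1.32, 4.46], [0.12, 2], [-2.74, 2.74]. Speed limits (rad/s): [2.22, 2.22, 3.01, 3.01, 3.14, 3.14, 3.14].

## Interface

Orientations are given as a rotation vector (axis times angle).
In Python, from cell import arm, optics, finder gives the robot as it stands.
- The arm moves only by the tool send_rows, never from a script. Its argument "rows" is a list that holds one entry, the list of rows, each a list of 7 numbers: the shift along the tool's x, y, z in mm, then the turn, a rotation vector about the tool's x, y, z in degrees, then the opening in per cent of the stroke, from 0 (shut) to 100 (fully open). A call has exactly 8 rows; each row is the pose to reach, as a shift and turn from the pose commanded when the call began, along the tool's axes at that moment; what a row does not reach only later rows make up. A row lasts 1/10 s, in which the tool goes at most 50 mm and 8.59 degrees, less where a joint would pass 70% of its speed; a pose out of reach is approached as far as the arm can. A call with a gripper value outside its range is refused whole. The fingers move at their own pace and stop on an object; "grip_force" is the grip in N (left out, the last holds). Time passes only in rows, so rows that repeat a pose let the fingers close, or fill a call up. It gives the time, the measured TCP pose, the force and the opening at its end, in the units of the state.
- arm.observe(): the state, without advancing time (a new reading comes with each control period).
- optics.get_image(name): name is "scene" or "side" or "wrist"; returns (picture, depth): 420x560x3 uint8, red, green, blue; 420x560 float32, m along the optical axis (not along the pixel's ray), 0 where there is no reading.
- optics.get_calibration(name): a dict with "camera_matrix" (3x3 intrinsics, pixels), "position" and "orientation" of the camera in the world; the wrist camera has in their place "T_tool_cam" (4x4, takes a point from camera to tool coordinates, whose origin is the TCP and whose axes are the tool frame's). Camera axes: x right, y up, looking along -z (the intrinsics and any distortion apply to the point x, -y, -z); pixel columns grow to the right and rows downward; lengths in m; the calibration is good to about 2 mm. A picture is of the moment at which its call begins: read the wrist's pose just before it. get_calibration takes no time and is no camera call.
- arm.sign_off(): hands the job in, once; it reports no verdict.
Trained networks look in the newest picture that a camera, given by its name, has taken for a name from the list of things; names that differ only in an ending like _2 or _b are one class to them, and where a whole thing is asked for, a point or a joint stands for the part that bears it (a point fixed in the world has none). Each returns a list of dicts, best first, with "confidence" (0 to 1); they miss things now and then, are a little off and sometimes report something else, mostly with a low value. They report only what shows in the picture. A call takes as long as a camera call. They do not tell look-alikes from the thing itself.
- finder.search_frame(camera, thing): "bbox" ([left, top, width, height] in pixels, round what is visible of it).
- finder.regions_of(camera, thing): "region" (420x560 bool, what is visible of it) and "bbox" ([left, top, width, height] in pixels, round what is visible of it).
- finder.place_of(camera, thing): "xy" ([column, row] in pixels: a listed point, or the origin of a listed thing).
The state is a dict: "clock": time; "joints": joint angles; "dq": joint speeds; "joint_efforts": joint torques, N m; "position": TCP position; "ee_rot": TCP orientation; "force": force on the tool from outside, world axes, zero at the start; "ft_torque": the same for the moment, N m; "width": opening from 0.0 (shut) to 1.0 (fully open).
Only numpy, scipy, OpenCV 4.12 (cv2) and the standard library are available. Lean on these libraries where they do the work, as an engineer would, in place of code of your own. Each camera call takes 0.05 s, during which the arm holds its last target.

## Task

The thread tray is too long for the rack as it is set. Lift the stop bar out of its notches and drop it fully and squarely into the next pair of notches, one step further from the tray; then slide the tray along its runners, level, until the spring catch snaps in behind its rim lug and holds it. Leave the glue jug, hammer and thread cone where they are.

Things in the scene. Friction and masses are not known exactly. Their poses are not given: they have to be found in the camera images.
- rack: Green steel bench rack, screwed to the bench, 340 x 163 mm. Origin on the bench top, on its centre line, 180 mm inside the entry end; x = direction in which the tray slides in, y across, z up. Two runner ledges 130 mm above the bench, 126 mm gap between them, open below down to 75 mm above the bench. Guide walls outside them rise 14 mm and stand 154 mm apart.
- next_notch (a point): Point on the rack's centre line between the middle pair of notches, where the stop bar belongs, level with the ledges that form the notch bottoms, 130 mm above the bench, rack x = 105 mm. Each wall has 3 notches, 30 mm apart along x (75, 105, 135 mm), 15 mm wide, between pointed teeth 15 mm wide whose tips are 155 mm above the bench. The bar starts in the first pair (75 mm).
- bar_mid (a point): Centre of the steel stop bar, 0.15 kg, lying across the rack on the ledges (its y along the rack's y), 12 mm thick along x, 34 mm high in the middle. Beam 176 mm long, 14 mm high, its ends in the notches; on it in the middle a grip 50 mm long (y), 20 mm high. The bar's underside is 17 mm below this point, the grip's top 17 mm above; seated, the point is 147 mm above the bench.
- tray: Grey tray with six fixed thread spools, about 0.5 kg, hanging by its 4 mm thick rim on the ledges, free to slide along rack x. Rim 180 mm (x) x 150 mm; spool pegs reach 16 mm above the origin, the tray 34 mm below. Origin: centre of the rim's underside; x points as the rack's. It starts with its origin at rack x = -125 to -90 mm. The catch snaps in at about 5 mm; the tray meets the moved bar at 7 to 11 mm.
- tray_near_edge (a point): Middle of the tray's near (trailing) rim edge, 90 mm behind the tray's origin, half-way up the rim, 132 mm above the bench, facing out of the entry end: the place to push, along rack +x. The tray's wall below the rim stands back 9 mm. Sliding takes about 3 to 7 N, passing the catch up to about 15 N.
- tray_lug (a point): Rear end of the rim lug on the tray's -y side, 25 mm ahead of the tray's origin, at the rim's outer edge. Behind it the rim has a notch 35 mm long and 11 mm deep. The catch nose slides along the lug's edge and snaps into this notch when this point passes the nose's square face.
- catch (a joint): Spring catch on the rack's -y side: a bent steel strip with a red thumb tab, hinged upright at rack x = -40 mm. 0 rad: at rest, nose fully in; about 0.1 rad while the tray's rim holds it aside; back to 0 with the click. It springs back by itself.
- catch_nose (a point): Inner end of the catch nose's square face, 135 mm above the bench, at rack x = 29.5 mm, y = -69 mm at rest. The square face looks along rack +x; the sloping side faces the entry end.
- jug_mid (a point): Bystander: white glue jug with blue cap, 70 x 90 mm, 163 mm tall, standing past the rack's far end. Point on its axis 60 mm above the bench.
- hammer_mid (a point): Bystander: hammer 220 mm long lying on the bench on the rack's -y side, roughly along rack x. Point at its origin, 12 mm above the bench.
- cone_mid (a point): Bystander: cone of blue thread on a white core, 72 mm across, 100 mm tall, near the rack's entry end on its -y side. Point half-way up its axis.
There are look-alikes about, which are no part of the job. Of the things shaped like the part that bears bar_mid, the bare steel one is meant. There is more than one size of the tray; the one meant has the size given above.

How it is judged:
On the way:
1. the stop bar sits in the middle pair of notches while the tray has not yet been latched (x of bar_mid in the frame of rack between 0.101 and 0.109 m and z of bar_mid in the frame of rack below 0.1495 m and angle between the y axis of bar_mid and the y axis of rack, either way round below 0.05 rad and x of tray in the frame of rack below -0.01 m), for 0.2 s.
At the end, for the whole second after the job is handed in: The tray lies level and still on its runners with the catch back at rest (under 0.03 rad) behind its rim lug (tray origin 0 to 13.5 mm along rack x), and the stop bar sits fully down (within 2.5 mm) and square (within 0.05 rad) in the middle pair of notches (x of tray in the frame of rack between 0 and 0.0135 m and z of tray in the frame of rack below 0.1325 m and angle between tray's own z axis and vertical below 0.03 rad and value of joint catch below 0.03 rad and linear speed of tray below 0.01 m/s and x of bar_mid in the frame of rack between 0.101 and 0.109 m and z of bar_mid in the frame of rack between 0.1445 and 0.1495 m and angle between the y axis of bar_mid and the y axis of rack, either way round below 0.05 rad); the robot touches nothing.
It fails at once if the tray is tipped by more than about 9 degrees or lifted 15 mm off its runners instead of sliding level (angle between tray's own z axis and vertical above 0.15 rad or z of tray in the frame of rack above 0.1445 m).
It fails at once if the glue jug, hammer or thread cone is moved by more than 25 mm (distance of any of jug_mid, hammer_mid, cone_mid from where it was at the start of the episode above 0.025 m).
It also fails if it takes over 51 s, if anything falls off the work surface, if the arm or the gripper's body presses on something with over 40 N, if the wrist force passes 120 N, or if a joint passes its speed limit or range.

## Working session

There is one attempt and no reset: what is moved stays moved. The work goes in short steps, Python scripts to look and compute and a tool call to move; the robot and the scene stay as the last step left them, time stands still between calls to the robot, and variables do not carry over. Pictures are saved under pics/ and viewed, and the job is handed in when it is done.

Besides the shell and the picture viewer there is one more tool, called after "Request:" as name(argument=value, ...) on one line, values as JSON. send_rows: Moves the arm, as the interface text tells. Its arguments: {"type":"object","properties":{"rows":{"type":"array"},"grip_force":{"type":"number"}},"required":["rows"]}

```bash
ls; mkdir -p pics
python3 - <<'E'
from cell import arm, optics, finder
import cv2, numpy as np
s=arm.observe(); print({k:np.round(v,3) for k,v in s.items()})
for n in ["scene","side"]:
    p,d=optics.get_image(n); cv2.imwrite(f"pics/{n}0.png",p[:,:,::-1]); np.save(f"pics/{n}0.npy",d)
    print(n,{k:np.round(v,3).tolist() for k,v in optics.get_calibration(n).items()})
print(optics.get_calibration("wrist"))
print(arm.observe()["clock"])
E
```

```text
pics
{'clock': np.float64(0.0), 'joints': array([ 1.19 ,  0.435,  0.025,  1.574, -0.012,  1.134, -0.075]), 'dq': array([ 0.001,  0.002, -0.   , -0.   , -0.002, -0.001, -0.   ]), 'joint_efforts': array([-0.0000e+00, -6.6785e+01,  9.8500e-01, -3.1446e+01, -6.0000e-02,
        4.3000e-02,  0.0000e+00]), 'position': array([ 0.171, -0.601,  0.226]), 'ee_rot': array([ 1.003,  1.329, -1.002]), 'force': array([ 0.253,  0.243, -0.511]), 'ft_torque': array([ 0.02 ,  0.039, -0.041]), 'width': np.float64(1.0)}
scene {'camera_matrix': [[537.691, 0.0, 279.474], [0.0, 537.691, 209.211], [0.0, 0.0, 1.0]], 'position': [1.432, 0.567, 0.99], 'orientation': [0.506, 0.862, 1.896]}
side {'camera_matrix': [[507.588, 0.0, 278.531], [0.0, 507.588, 209.847], [0.0, 0.0, 1.0]], 'position': [0.098, 0.91, 0.842], 'orientation': [0.323, -1.164, -2.404]}
{'camera_matrix': array([[330.5055263 ,   0.        , 275.32252794],
       [  0.        , 330.5055263 , 207.64604811],
       [  0.        ,   0.        ,   1.        ]]), 'T_tool_cam': array([[ 6.57582198e-04,  3.04436299e-01, -9.52532470e-01,
        -1.57732400e-01],
       [-1.47872417e-03,  9.52531931e-01,  3.04435106e-01,
         8.16963659e-02],
       [ 9.99998690e-01,  1.20834168e-03,  1.07654535e-03,
         5.44271048e-04],
       [ 0.00000000e+00,  0.00000000e+00,  0.00000000e+00,
         1.00000000e+00]])}
0.1
```

View pics/scene0.png

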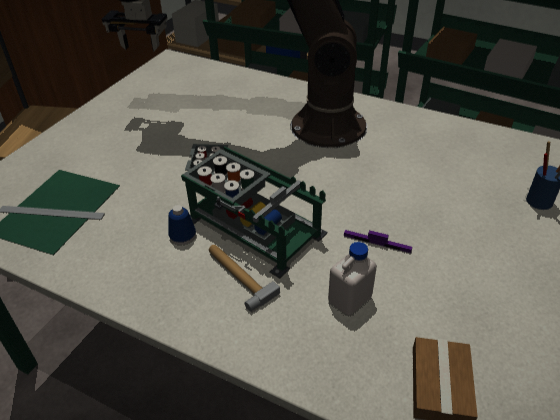

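View pics/side0.png

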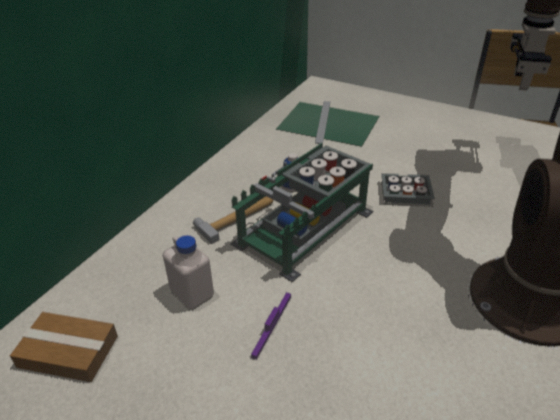

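```bash
cat > h.py <<'E'
from cell import arm, optics, finder
import cv2, numpy as np
from scipy.spatial.transform import Rotation as R
def cam(n,s=None):
    c=optics.get_calibration(n); K=np.array(c["camera_matrix"])
    if n=="wrist":
        T=np.eye(4); T[:3,:3]=R.from_rotvec(s["ee_rot"]).as_matrix(); T[:3,3]=s["position"]; T=T@c["T_tool_cam"]
    else:
        T=np.eye(4); T[:3,:3]=R.from_rotvec(c["orientation"]).as_matrix(); T[:3,3]=c["position"]
    return K,T
F=np.diag([1,-1,-1.])
def proj(K,T,P):
    p=(np.atleast_2d(P)-T[:3,3])@T[:3,:3]@F
    q=p@K.T; return q[:,:2]/q[:,2:]
def ray(K,T,uv):
    r=np.linalg.inv(K)@np.array([uv[0],uv[1],1.]); return T[:3,3],T[:3,:3]@F@r
def at_z(K,T,uv,z):
    o,r=ray(K,T,uv); return o+r*(z-o[2])/r[2]
def at_d(K,T,uv,d):
    o,r=ray(K,T,uv); return o+r*d
E
python3 - <<'E'
from h import *
zs=dict(rack=0,next_notch=.13,bar_mid=.147,tray=.13,tray_near_edge=.132,tray_lug=.132,catch_nose=.135,jug_mid=.06,hammer_mid=.012,cone_mid=.05)
for n in ["scene","side"]:
    p,d=optics.get_image(n); K,T=cam(n)
    for t,z in zs.items():
        for r in finder.place_of(n,t)[:3]:
            print(n,t,round(r["confidence"],2),np.round(r["xy"],1),np.round(at_z(K,T,r["xy"],z),4))
print(arm.observe()["clock"])
E
```

```text
scene rack 0.78 [255.1 232.3] [0.5601 0.0301 0.    ]
scene next_notch 0.95 [285.3 205. ] [0.5592 0.1202 0.13  ]
scene bar_mid 0.83 [375.5 236.2] [0.5823 0.3563 0.147 ]
scene bar_mid 0.72 [277.6 195.2] [0.5524 0.0961 0.147 ]
scene bar_mid 0.46 [226.7 178. ] [ 0.549  -0.0504  0.147 ]
scene tray 0.84 [223.8 174.6] [ 0.5223 -0.0771  0.13  ]
scene tray 0.68 [207.  158.2] [ 0.4808 -0.1558  0.13  ]
scene tray_near_edge 0.7 [213.2 143.7] [ 0.4178 -0.1757  0.132 ]
scene tray_near_edge 0.6 [202.1 162.2] [ 0.5039 -0.1561  0.132 ]
scene tray_lug 0.83 [214.9 193. ] [ 0.5977 -0.0566  0.132 ]
scene tray_lug 0.67 [183.4 160.4] [ 0.5191 -0.2059  0.132 ]
scene catch_nose 0.6 [245.  208.2] [0.6172 0.0412 0.135 ]
scene jug_mid 0.94 [353.3 283.3] [0.6593 0.3407 0.06  ]
scene hammer_mid 0.68 [239.  272.2] [0.7091 0.0689 0.012 ]
scene hammer_mid 0.59 [176.  219.4] [ 0.6211 -0.1788  0.012 ]
scene hammer_mid 0.37 [246.6 208. ] [ 0.4972 -0.0309  0.012 ]
scene cone_mid 0.93 [179.6 221.8] [ 0.656  -0.1362  0.05  ]
side rack 0.75 [300.9 228.6] [0.5446 0.0204 0.    ]
side rack 0.59 [347.1 152.5] [ 0.5861 -0.3753 
[... 240 characters left out ...]
tray 0.94 [329.7 172.5] [ 0.5117 -0.0693  0.13  ]
side tray 0.89 [409.8 183.6] [ 0.321  -0.1163  0.13  ]
side tray_near_edge 0.87 [429.2 189.2] [ 0.2729 -0.1126  0.132 ]
side tray_near_edge 0.63 [349.  151.8] [ 0.5065 -0.1794  0.132 ]
side tray_lug 0.88 [298.  164.1] [ 0.598  -0.0635  0.132 ]
side tray_lug 0.72 [398.5 175.8] [ 0.3551 -0.1326  0.132 ]
side catch_nose 0.59 [271.3 183.2] [0.6139 0.0458 0.135 ]
side jug_mid 0.85 [188.8 273.8] [0.6567 0.3324 0.06  ]
side hammer_mid 0.94 [237.8 214.8] [0.7095 0.0616 0.012 ]
side cone_mid 0.75 [345.9 152.5] [ 0.5602 -0.2973  0.05  ]
side cone_mid 0.56 [293.4 171. ] [ 0.6508 -0.1386  0.05  ]
side cone_mid 0.4 [277.6 207.8] [0.6077 0.0285 0.05  ]
1.2
```

```bash
cat >> h.py <<'E'
def goal(pos,zdir,s=None):
    """pose with tool x down, jaws along zdir -> shift mm, turn deg in present tool axes"""
    s=s or arm.observe()
    R0=R.from_rotvec(s["ee_rot"]).as_matrix()
    x=np.array([0,0,-1.]); z=np.array([*zdir,0.])/np.linalg.norm(zdir); y=np.cross(z,x)
    R1=np.c_[x,y,z]
    return np.round(R0.T@(np.array(pos)-s["position"])*1000,1),np.round(np.degrees(R.from_matrix(R0.T@R1).as_rotvec()),2)
E
python3 - <<'E'
from h import *
from scipy.optimize import least_squares
# rack fit: points in rack frame & observations
obs=[("scene",(285.3,205.),(.105,0,.13)),("side",(275.7,208.3),(.105,0,.13)),
("scene",(277.6,195.2),(.075,0,.147)),("side",(281.6,196.9),(.075,0,.147)),
("scene",(245.,208.2),(.0295,-.069,.135)),("side",(271.3,183.2),(.0295,-.069,.135)),
("scene",(255.1,232.3),(0,0,0)),("side",(300.9,228.6),(0,0,0))]
tr=[("scene",(223.8,174.6),(0,0,.13)),("side",(329.7,172.5),(0,0,.13)),("scene",(214.9,193.),(.025,-.075,.132)),("side",(298.,164.1),(.025,-.075,.132)),("side",(349,151.8),(-.09,0,.132)),("scene",(202.1,162.2),(-.09,0,.132))]
C={n:cam(n) for n in("scene","side")}
def f(p):
    c,s=np.cos(p[2]),np.sin(p[2]);r=[]
    for o,dx in [(o,0) for o in obs]+[(o,p[3]) for o in tr]:
        n,uv,P=o; x,y=P[0]+dx,P[1]
        r+=list(proj(*C[n],[p[0]+c*x-s*y,p[1]+s*x+c*y,P[2]])[0]-uv)
    return np.array(r)
q=least_squares(f,[.537,.018,1.36,-.1],loss="soft_l1",f_scale=2)
print(np.round(q.x,4),np.degrees(q.x[2])); print(np.round(f(q.x).reshape(-1,2),1))
s=arm.observe(); print(R.from_rotvec(s["ee_rot"]).as_matrix().round(3))
c,s_=np.cos(q.x[2]),np.sin(q.x[2])
b=[q.x[0]+.04*c,q.x[1]+.04*s_,.32]
print(b,goal(b,(c,s_)),goal(b,(-c,-s_)))
for n,(cx,cy) in dict(scene=(265,200),side=(290,200)).items():
    p=cv2.imread(f"pics/{n}0.png")[cy-70:cy+80,cx-100:cx+130]
    cv2.imwrite(f"pics/{n}0c.png",cv2.resize(p,None,fx=3,fy=3,interpolation=cv2.INTER_CUBIC))
E
```

```text
[ 0.5404  0.0229  1.3684 -0.0986] 78.4030431636065
[[ 1.6  1.2]
 [-1.9  0.8]
 [-0.5  0.8]
 [ 0.7  0.1]
 [-0.5 -1.2]
 [ 1.6 -1.7]
 [ 1.2 -5.4]
 [ 1.   1.1]
 [ 1.5 -0. ]
 [-2.5 -1.8]
 [-2.9 -0.6]
 [-0.2 -0.2]
 [-1.2  3.5]
 [-1.5 -0.9]]
[[ 0.     0.962  0.274]
 [-0.     0.274 -0.962]
 [-1.    -0.     0.   ]]
[np.float64(0.5484059273725762), np.float64(0.062086532700716984), 0.32] (array([ -93.3,  544.4, -534.3]), array([-152.49,    0.  ,    0.  ])) (array([ -93.3,  544.4, -534.3]), array([27.51,  0.  , -0.  ]))
```

View pics/scene0c.png

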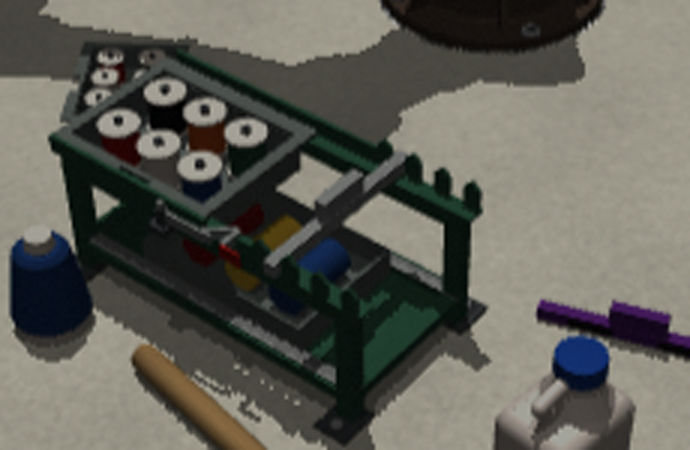

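View pics/side0c.png

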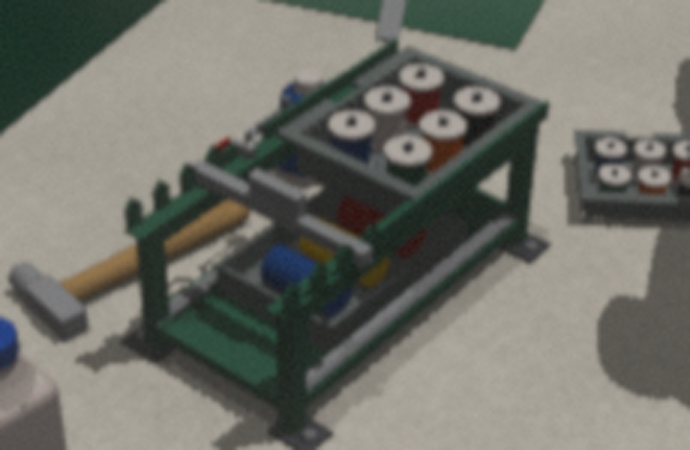

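Request:
send_rows(rows=[[[-40,20,-20,0,0,0,100],[-70,55,-54,3,0,0,100],[-93,90,-88,6,0,0,100],[-93,125,-123,9,0,0,100],[-93,160,-157,12,0,0,100],[-93,195,-191,15,0,0,100],[-93,230,-226,18,0,0,100],[-93,265,-260,20,0,0,100]]])

```text
clock: 2.0
position: [0.3527, -0.2813, 0.3201]
ee_rot: [1.263, 1.172, -1.263]
force: [1.4, -0.1, 0.7]
width: 0.999
```

Run:
```python
from h import *
c,s_=np.cos(1.3684),np.sin(1.3684)
print(goal([.5484,.0621,.32],(-c,-s_)))
```

```text
(array([  -0. ,  169.9, -356.9]), array([ 7.38,  0.04, -0.05]))
```

Request:
send_rows(rows=[[[0,21,-44,2,0,0,100],[0,42,-89,4,0,0,100],[0,64,-134,6,0,0,100],[0,85,-179,7.4,0,0,100],[0,106,-223,7.4,0,0,100],[0,127,-268,7.4,0,0,100],[0,149,-313,7.4,0,0,100],[0,170,-357,7.4,0,0,100]]])

```text
clock: 2.8
position: [0.548, 0.0625, 0.3199]
ee_rot: [1.356, 1.107, -1.355]
force: [0.5, 0.2, 0.3]
width: 1.004
```

Run:
```python
from h import *
s=arm.observe(); p,d=optics.get_image("wrist"); cv2.imwrite("pics/w1.png",p[:,:,::-1]); np.save("pics/w1.npy",d)
K,T=cam("wrist",s); print(s["clock"],s["position"],s["dq"].round(3))
zs=dict(next_notch=.13,bar_mid=.147,tray=.13,tray_near_edge=.132,tray_lug=.132,catch_nose=.135)
for t,z in zs.items():
        for r in finder.place_of("wrist",t)[:2]:
            print(t,round(r["confidence"],2),np.round(r["xy"],1),np.round(at_z(K,T,r["xy"],z),4))
for r in finder.regions_of("wrist","bar_mid")[:2]: 
    print(r["bbox"],r["confidence"]); np.save("pics/barreg.npy",r["region"]) if r["confidence"]>.5 else 0
np.savez("pics/w1.npz",pos=s["position"],rot=s["ee_rot"])
```

```text
2.8 [0.54797441 0.06254106 0.31994413] [-0.74   0.508 -0.15  -0.636  0.254  0.191 -0.889]
next_notch 0.92 [212.8 180.8] [0.5626 0.1276 0.13  ]
next_notch 0.31 [406.1 182.4] [ 0.5191 -0.0761  0.13  ]
bar_mid 0.89 [117.  257.2] [0.5036 0.2493 0.147 ]
bar_mid 0.59 [240.2 188.2] [0.5526 0.0979 0.147 ]
tray 0.81 [504.7 243.9] [ 0.4241 -0.1806  0.13  ]
tray 0.72 [403.4 185. ] [ 0.5168 -0.073   0.13  ]
tray_near_edge 0.83 [485.1 183.7] [ 0.5012 -0.1583  0.132 ]
tray_near_edge 0.66 [522.9 281.2] [ 0.3719 -0.2006  0.132 ]
tray_lug 0.61 [390.8 107.7] [ 0.5997 -0.0668  0.132 ]
tray_lug 0.56 [537.5 215.3] [ 0.4531 -0.2146  0.132 ]
catch_nose 0.81 [285.9 113.7] [0.6153 0.0373 0.135 ]
catch_nose 0.5 [238.  185.5] [0.5532 0.1014 0.135 ]
[230.5, 95.9, 18.3, 166.0] 0.84
[73.6, 238.5, 95.3, 28.8] 0.74
```

View pics/w1.png

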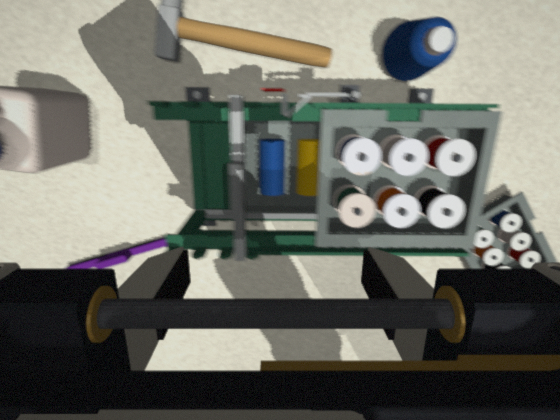

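Run:
```python
from h import *
from scipy.optimize import least_squares
s=arm.observe(); p,d=optics.get_image("wrist"); cv2.imwrite("pics/w2.png",p[:,:,::-1]); np.save("pics/w2.npy",d)
K,T=cam("wrist",s); print(s["clock"],s["position"],s["dq"].round(3))
pts=dict(next_notch=(.105,0,.13),bar_mid=(.075,0,.147),catch_nose=(.0295,-.069,.135))
trp=dict(tray=(0,0,.13),tray_near_edge=(-.09,0,.132),tray_lug=(.025,-.075,.132))
C={n:cam(n) for n in("scene","side")}; C["wrist"]=(K,T)
exp=np.array([.5404,.0229,1.3684,-.0986])
def W(P,p,dx=0):
    c,s_=np.cos(p[2]),np.sin(p[2]); x,y=P[0]+dx,P[1]
    return [p[0]+c*x-s_*y,p[1]+s_*x+c*y,P[2]]
obs=[("scene",(285.3,205.),(.105,0,.13)),("side",(275.7,208.3),(.105,0,.13)),
("scene",(277.6,195.2),(.075,0,.147)),("side",(281.6,196.9),(.075,0,.147)),
("scene",(245.,208.2),(.0295,-.069,.135)),("side",(271.3,183.2),(.0295,-.069,.135))]
tr=[("scene",(223.8,174.6),(0,0,.13)),("side",(329.7,172.5),(0,0,.13)),("scene",(214.9,193.),(.025,-.075,.132)),("side",(298.,164.1),(.025,-.075,.132)),("side",(349,151.8),(-.09,0,.132)),("scene",(202.1,162.2),(-.09,0,.132))]
for dic,lst,dx in((pts,obs,0),(trp,tr,exp[3])):
    for t,P in dic.items():
        e=proj(K,T,W(P,exp,dx))[0]
        for r in finder.place_of("wrist",t):
            if np.linalg.norm(r["xy"]-e)<12:
                print(t,round(r["confidence"],2),np.round(r["xy"],1),at_z(K,T,r["xy"],P[2]).round(4)); lst.append(("wrist",r["xy"],P)); break
def f(p):
    r=[]
    for o,dx in [(o,0) for o in obs]+[(o,p[3]) for o in tr]:
        n,uv,P=o; r+=list(proj(*C[n],W(P,p,dx))[0]-uv)
    return np.array(r)
q=least_squares(f,exp,loss="soft_l1",f_scale=1.5)
print(np.round(q.x,4),np.degrees(q.x[2])); print(np.round(f(q.x).reshape(-1,2),1))
for r in finder.regions_of("wrist","bar_mid")[:2]: print(r["bbox"],r["confidence"])
# depth-based check: points with z .158-.17 near grip
v,u=np.mgrid[0:420,0:560]; rays=(np.stack([u,v,np.ones_like(u)],-1)@np.linalg.inv(K).T)*d[...,None]
X=rays@(T[:3,:3]@F).T+T[:3,3]; c,s_=np.cos(q.x[2]),np.sin(q.x[2])
xr=(X[...,0]-q.x[0])*c+(X[...,1]-q.x[1])*s_; yr=-(X[...,0]-q.x[0])*s_+(X[...,1]-q.x[1])*c; z=X[...,2]
m=(d>0)&(abs(yr)<.04)&(xr>.04)&(xr<.11)&(z>.15)&(z<.18); print("grip",m.sum(),xr[m].min(),xr[m].max(),np.median(xr[m]),yr[m].min(),yr[m].max(),np.median(z[m]))
m=(d>0)&(abs(yr)<.095)&(abs(yr)>.03)&(xr>.065)&(xr<.085)&(z>.138)&(z<.15); print("beam",np.median(z[m]),np.polyfit(yr[m],xr[m],1),yr[m].min(),yr[m].max())
m=(d>0)&(abs(yr)<.085)&(xr>-.22)&(xr<0)&(z>.125)&(z<.14)&(abs(yr)<.07); print("tray",xr[m].min(),xr[m].max(),np.median(z[m]))
print(arm.observe()["clock"])
```

```text
3.2 [0.54695335 0.05910755 0.31988551] [ 0.002 -0.002 -0.004  0.001 -0.001  0.    -0.001]
next_notch 0.86 [212.5 179.2] [0.5635 0.1238 0.13  ]
bar_mid 0.55 [236.1 185.9] [0.5548 0.0978 0.147 ]
catch_nose 0.9 [282.6 113.8] [0.6147 0.0368 0.135 ]
tray 0.81 [398.4 181.3] [ 0.5206 -0.0716  0.13  ]
tray_near_edge 0.82 [483.7 184.1] [ 0.4995 -0.1604  0.132 ]
tray_lug 0.83 [386.4 109.8] [ 0.5972 -0.066   0.132 ]
[ 0.5402  0.023   1.3549 -0.098 ] 77.63079264001271
[[ 1.3  1.5]
 [-2.3  0.6]
 [-0.7  0.9]
 [ 0.4  0. ]
 [-0.8 -1.3]
 [ 1.8 -1.8]
 [-1.4  1. ]
 [ 1.2 -1.6]
 [-0.1  0.8]
 [ 2.1 -0.2]
 [-2.2 -1.5]
 [-2.7 -0.9]
 [ 0.2 -0.1]
 [-0.5  4. ]
 [-0.6 -1.2]
 [ 1.1  1. ]
 [ 0.2 -0.4]
 [-1.7 -0.3]]
[228.1, 95.1, 17.6, 166.2] 0.87
[68.4, 237.5, 100.5, 28.0] 0.83
grip 682 0.07000854070944892 0.08222572021061314 0.07551515096554869 -0.024368967773458677 0.025043980064479054 0.16352179763309507
beam 0.14370012909016602 [-0.00744948  0.07566127] -0.08693663173174652 0.08780022417801037
tray -0.18997010870642153 -3.1468078603080415e-05 0.1338047693359135
3.6
```

Run:
```python
from h import *
a=1.358; print(arm.observe()["clock"],goal([.5564,.0969,.134],(-np.cos(a),-np.sin(a))))
```

```text
3.6 (array([185.8,   1.8, -37.5]), array([ 0.68,  0.  , -0.01]))
```

Request:
send_rows(rows=[[[0,1,-20,0.7,0,0,50],[20,1.8,-37.5,0.7,0,0,50],[60,1.8,-37.5,0.7,0,0,50],[95,1.8,-37.5,0.7,0,0,50],[110,1.8,-37.5,0.7,0,0,50],[110,1.8,-37.5,0.7,0,0,50],[110,1.8,-37.5,0.7,0,0,50],[110,1.8,-37.5,0.7,0,0,50]]])

```text
clock: 4.4
position: [0.5573, 0.0975, 0.2112]
ee_rot: [1.366, 1.1, -1.362]
force: [-0.7, -0.2, 0.4]
width: 0.498
```

Run:
```python
from h import *
a=1.358; print(arm.observe()["clock"],goal([.5564,.0969,.134],(-np.cos(a),-np.sin(a))))
s=arm.observe(); p,d=optics.get_image("wrist"); cv2.imwrite("pics/w3.png",p[:,:,::-1]); np.savez("pics/w3.npz",d=d,pos=s["position"],rot=s["ee_rot"])
```

```text
4.4 (array([77.2, -0.9,  0.8]), array([-0.  , -0.06, -0.12]))
```

View pics/w3.png

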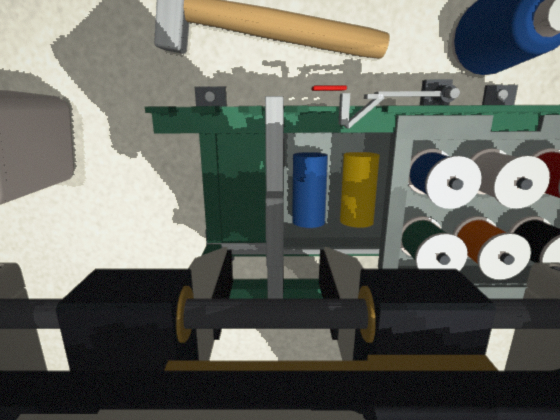

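The wrist view shows the bare steel bar (column ~274) centred between the half-open fingers (~222 and ~328). The tray (columns >385) is clear of them.

Request:
send_rows(rows=[[[35,-0.5,0.5,0,0,0,50],[65,-0.9,0.8,0,0,0,50],[77,-0.9,0.8,0,0,0,50],[77,-0.9,0.8,0,0,0,50],[77,-0.9,0.8,0,0,0,0],[77,-0.9,0.8,0,0,0,0],[77,-0.9,0.8,0,0,0,0],[77,-0.9,0.8,0,0,0,0]]], grip_force=30)

```text
clock: 5.25
position: [0.5558, 0.0967, 0.1336]
ee_rot: [1.365, 1.1, -1.363]
force: [-0.8, -0.1, -0.4]
width: 0.199
```

Request:
send_rows(rows=[[[0,0,0,0,0,0,0],[0,0,0,0,0,0,0],[0,0,0,0,0,0,0],[-5,0,0,0,0,0,0],[-15,0,0,0,0,0,0],[-30,0,0,0,0,0,0],[-40,0,0,0,0,0,0],[-40,0,0,0,0,0,0]]])

```text
clock: 6.05
position: [0.5559, 0.096, 0.1737]
ee_rot: [1.365, 1.099, -1.364]
force: [0.9, -0.3, -2.6]
width: 0.129
```

```bash
cat > look.py <<'E'
import sys
from h import *
cx,cy,w=int(sys.argv[3]),int(sys.argv[4]),int(sys.argv[5])
s=arm.observe(); p,d=optics.get_image(sys.argv[1]); 
q=p[max(0,cy-w*3//8):cy+w*3//8,max(0,cx-w//2):cx+w//2,::-1]
cv2.imwrite(f"pics/{sys.argv[2]}.png",cv2.resize(q,(720,720*q.shape[0]//q.shape[1]),interpolation=cv2.INTER_CUBIC))
np.savez(f"pics/{sys.argv[2]}.npz",d=d,pos=s["position"],rot=s["ee_rot"])
print(s["clock"],s["position"].round(4),s["force"].round(1),s["width"].round(3))
E
python3 look.py side sd1 285 190 200; python3 look.py scene sc1 270 190 180
```

```text
Traceback (most recent call last):
  File "look.py", line 8, in <module>
    print(s["clock"],s["position"].round(4),s["force"].round(1),s["width"].round(3))
                                                                ^^^^^^^^^^^^^^^^
AttributeError: 'float' object has no attribute 'round'
Traceback (most recent call last):
  File "look.py", line 8, in <module>
    print(s["clock"],s["position"].round(4),s["force"].round(1),s["width"].round(3))
                                                                ^^^^^^^^^^^^^^^^
AttributeError: 'float' object has no attribute 'round'
```

View pics/sd1.png

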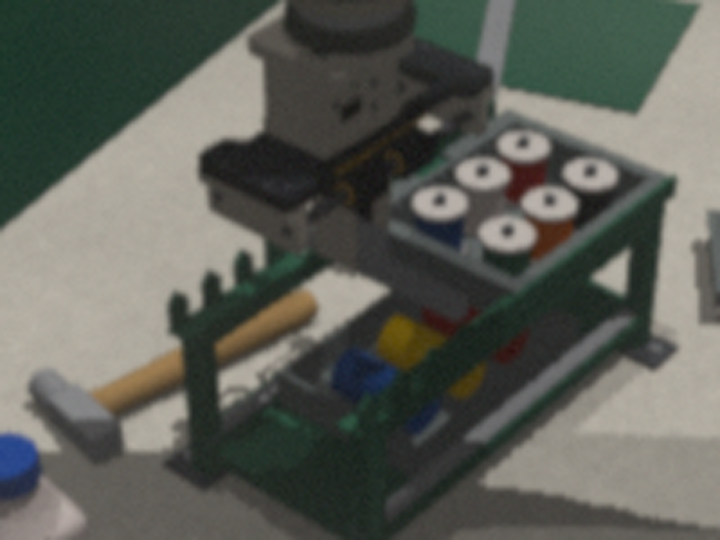

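View pics/sc1.png

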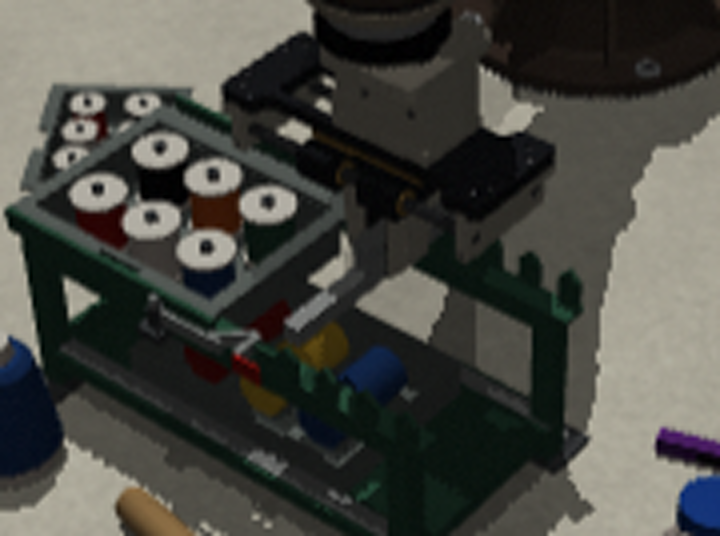

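```bash
sed -i 's/s\["width"\].round(3)/s["width"]/' look.py
python3 - <<'E'
from h import *
from types import SimpleNamespace
w2=dict(np.load("pics/w3.npz")); q=[.5402,.023,1.3549]
def ana(K,T,d,tag):
    v,u=np.mgrid[0:420,0:560]; X=((np.stack([u,v,np.ones_like(u)],-1)@np.linalg.inv(K).T)*d[...,None])@(T[:3,:3]@F).T+T[:3,3]
    c,s=np.cos(q[2]),np.sin(q[2]); xr=(X[...,0]-q[0])*c+(X[...,1]-q[1])*s; yr=-(X[...,0]-q[0])*s+(X[...,1]-q[1])*c; z=X[...,2]
    for sg in(-1,1):
        m=(d>0)&(sg*yr>.07)&(sg*yr<.092)&(xr>.045)&(xr<.17)&(z>.137)&(z<.16)
        if m.sum()<5: print(tag,sg,"none");continue
        h,_=np.histogram(xr[m],np.arange(.04,.172,.004)); zz=[f"{z[m&(xr>=a)&(xr<a+.004)].max() if (m&(xr>=a)&(xr<a+.004)).any() else 0:.3f}" for a in np.arange(.04,.168,.004)]
        print(tag,sg,list(zip(np.arange(40,168,4).tolist(),h.tolist(),zz)), yr[m].min(),yr[m].max())
    # walls: tops at z~.144, x in -.17...-.02
    for sg in(-1,1):
        m=(d>0)&(sg*yr>.07)&(sg*yr<.095)&(xr>-.17)&(xr<.05)&(z>.139)&(z<.15)
        if m.sum()>30: print(tag,"wall",sg,np.polyfit(xr[m],yr[m],1),yr[m].min(),yr[m].max())
K,T=cam("wrist",dict(position=w2["pos"],ee_rot=w2["rot"])); ana(K,T,w2["d"],"w3")
K,T=cam("wrist",dict(position=[0.54695335,0.05910755,0.31988551],ee_rot=[1.356,1.107,-1.355])); 
for n in("scene","side"):
    ana(*cam(n),np.load(f"pics/{n}0.npy"),n)
E
```

```text
w3 -1 [(40, 0, '0.000'), (44, 35, '0.145'), (48, 42, '0.145'), (52, 28, '0.150'), (56, 42, '0.153'), (60, 42, '0.156'), (64, 43, '0.155'), (68, 71, '0.150'), (72, 161, '0.146'), (76, 186, '0.145'), (80, 100, '0.145'), (84, 31, '0.152'), (88, 46, '0.155'), (92, 42, '0.156'), (96, 38, '0.152'), (100, 0, '0.000'), (104, 0, '0.000'), (108, 0, '0.000'), (112, 34, '0.150'), (116, 51, '0.153'), (120, 46, '0.156'), (124, 34, '0.154'), (128, 15, '0.150'), (132, 0, '0.000'), (136, 0, '0.000'), (140, 0, '0.000'), (144, 77, '0.152'), (148, 63, '0.155'), (152, 31, '0.156'), (156, 26, '0.152'), (160, 0, '0.000'), (164, 0, '0.000')] -0.09162629148427984 -0.070253871624442
w3 1 none
w3 wall -1 [-0.02704331 -0.08307711] -0.09425917616467623 -0.07015506188140022
scene -1 [(40, 0, '0.000'), (44, 5, '0.142'), (48, 3, '0.143'), (52, 3, '0.142'), (56, 6, '0.148'), (60, 6, '0.152'), (64, 10, '0.152'), (68, 7, '0.149'), (72, 9, '0.143'), (76, 14, '0.145'), (80, 7, '0.143'), (84, 6, '0.146'), (88, 5, '0.146'), (92, 10, '0.154'), (96, 6, '0.151'), (100, 7, '0.147'), (104, 0, '0.000'), (108, 0, '0.000'), (112,
[... 1859 characters left out ...]
'0.156'), (64, 10, '0.155'), (68, 11, '0.153'), (72, 10, '0.147'), (76, 14, '0.147'), (80, 12, '0.146'), (84, 6, '0.152'), (88, 9, '0.157'), (92, 12, '0.157'), (96, 9, '0.152'), (100, 0, '0.000'), (104, 0, '0.000'), (108, 1, '0.148'), (112, 4, '0.145'), (116, 9, '0.156'), (120, 9, '0.157'), (124, 14, '0.153'), (128, 2, '0.149'), (132, 0, '0.000'), (136, 0, '0.000'), (140, 2, '0.150'), (144, 7, '0.150'), (148, 10, '0.155'), (152, 12, '0.155'), (156, 8, '0.150'), (160, 0, '0.000'), (164, 0, '0.000')] 0.07018480745717304 0.08997357678432674
side wall -1 [-0.02046243 -0.08266321] -0.09407788446445299 -0.07173932245938115
side wall 1 [0.00874289 0.07845644] 0.07367292511131829 0.08149659269111506
```

Request:
send_rows(rows=[[[0,0,-10,0,0,0,0],[0,0,-20,0,0,0,0],[0,0,-31,0,0,0,0],[0,0,-31,0,0,0,0],[0,0,-31,0,0,0,0],[5,0,-31,0,0,0,0],[12,0,-31,0,0,0,0],[12,0,-31,0,0,0,0]]])

```text
clock: 6.95
position: [0.5611, 0.126, 0.1594]
ee_rot: [1.363, 1.101, -1.367]
force: [-0.7, -0.3, -1.5]
width: 0.131
```

```bash
cat >> h.py <<'E'
def rk(s,q=(.5402,.023,1.3549)):
    c,n=np.cos(q[2]),np.sin(q[2]); dx,dy=s["position"][0]-q[0],s["position"][1]-q[1]
    M=R.from_rotvec(s["ee_rot"]).as_matrix()
    return np.round([dx*c+dy*n,-dx*n+dy*c,s["position"][2]],4), "jaw yaw off",np.round(np.arctan2(-M[1,2],-M[0,2])-q[2],4)
E
python3 - <<'E'
from h import *
s=arm.observe(); print(rk(s),s["force"])
E
python3 look.py wrist w4 275 210 560
```

```text
(array([0.1051, 0.0016, 0.1594]), 'jaw yaw off', np.float64(0.0025)) [-0.66214555 -0.31197108 -1.46571845]
6.95 [0.5611 0.126  0.1594] [-0.7 -0.3 -1.5] 0.1309990456061153
```

View pics/w4.png

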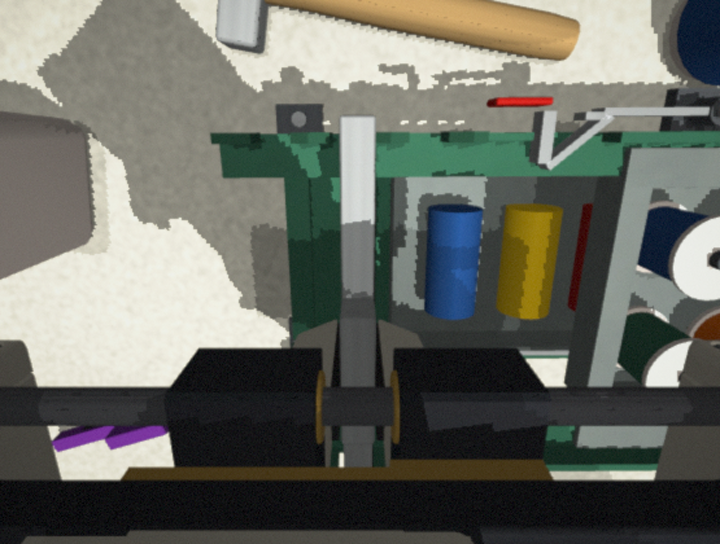

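Request:
send_rows(rows=[[[4,1,-0.4,0,0,0,0],[9,1,-0.4,0,0,0,0],[14,1,-0.4,0,0,0,0],[18,1,-0.4,0,0,0,0],[22,1,-0.4,0,0,0,0],[25,1,-0.4,0,0,0,0],[26,1,-0.4,0,0,0,0],[26,1,-0.4,0,0,0,0]]])

```text
clock: 7.8
position: [0.5628, 0.127, 0.1345]
ee_rot: [1.364, 1.101, -1.364]
force: [0.1, 0.5, -2.3]
width: 0.128
```

```bash
python3 - <<'E'
from h import *
s=arm.observe(); print(rk(s),s["force"])
E
python3 look.py wrist w5 275 210 560;python3 look.py scene sc2 270 190 180
```

```text
(array([0.1065, 0.0002, 0.1345]), 'jaw yaw off', np.float64(0.0032)) [ 0.06859623  0.46405014 -2.33974393]
7.8 [0.5628 0.127  0.1345] [ 0.1  0.5 -2.3] 0.12786864842888856
7.85 [0.563  0.1271 0.1347] [ 1.3  0.3 -1.8] 0.1278676081630965
```

View pics/w5.png

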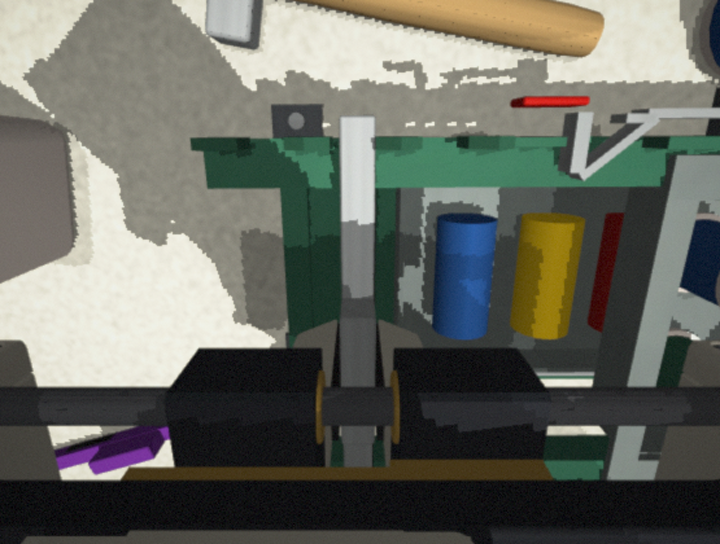

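View pics/sc2.png

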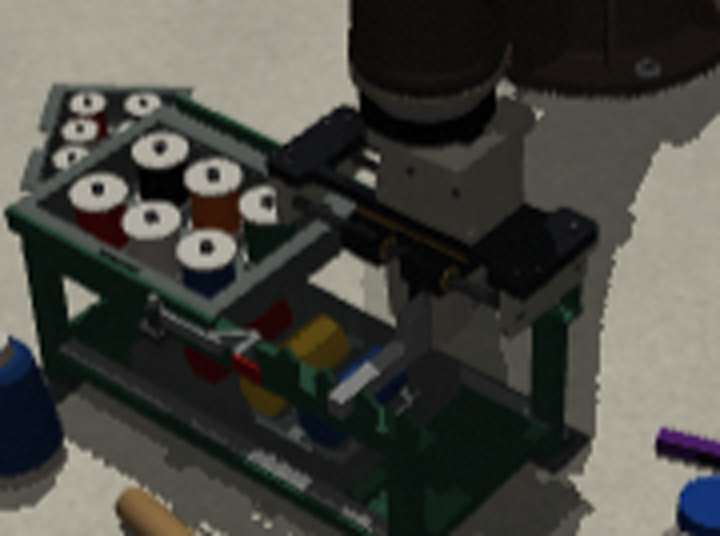

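The bar is between the second and third teeth in the scene crop, and the wrist view shows it square. I'll open, let it drop the last ~1 mm, retreat and check.

Request:
send_rows(rows=[[[0.7,0,0.3,0,0,0,0],[0.7,0,0.3,0,0,0,0],[0.7,0,0.3,0,0,0,40],[0.7,0,0.3,0,0,0,40],[0.7,0,0.3,0,0,0,40],[-20,0,0.3,0,0,0,40],[-55,0,0.3,0,0,0,40],[-80,0,0.3,0,0,0,40]]])

```text
clock: 8.7
position: [0.5631, 0.1269, 0.2165]
ee_rot: [1.365, 1.101, -1.363]
force: [0.5, -0.0, 0.1]
width: 0.396
```

```bash
cat > bar.py <<'E'
from h import *
import sys
s=arm.observe(); p,d=optics.get_image("wrist"); cv2.imwrite(f"pics/{sys.argv[1]}.png",p[:,:,::-1])
q=[.5402,.023,1.3549]; K,T=cam("wrist",s); print(s["clock"],rk(s),np.abs(s["dq"]).max())
v,u=np.mgrid[0:420,0:560]; X=((np.stack([u,v,np.ones_like(u)],-1)@np.linalg.inv(K).T)*d[...,None])@(T[:3,:3]@F).T+T[:3,3]
c,n=np.cos(q[2]),np.sin(q[2]); xr=(X[...,0]-q[0])*c+(X[...,1]-q[1])*n; yr=-(X[...,0]-q[0])*n+(X[...,1]-q[1])*c; z=X[...,2]
m=(d>0)&(abs(yr)<.024)&(xr>.08)&(xr<.13)&(z>.155)&(z<.18); print("grip",m.sum(),xr[m].min(),xr[m].max(),yr[m].min(),yr[m].max(),np.median(z[m]))
for a,b in((-.09,-.075),(-.06,-.03),(.03,.06),(.075,.09)):
    m=(d>0)&(yr>a)&(yr<b)&(xr>.096)&(xr<.116)&(z>.136)&(z<.15)
    if m.sum()>5: print("beam",a,m.sum(),np.median(z[m]),np.median(xr[m]))
m=(d>0)&(abs(yr)<.09)&(abs(yr)>.03)&(xr>.096)&(xr<.116)&(z>.136)&(z<.15)
if m.sum()>20:print(np.polyfit(yr[m],xr[m],1))
h=(d>0)&(yr<-.077)&(yr>-.09)&(xr>.05)&(xr<.16)&(z>.148)
for t in(60,90,120,150):
    k=h&(abs(xr-t/1000-.001)<.011)
    if k.sum(): print("tooth",t,k.sum(),xr[k].mean())
E
python3 bar.py w6; python3 look.py side sd3 285 190 200
```

```text
8.7 (array([ 1.064e-01, -1.000e-04,  2.165e-01]), 'jaw yaw off', np.float64(0.0033)) 0.5094654021121179
grip 1155 0.09950315958227687 0.11141071307126328 -0.023993215467298976 0.023966213311540103 0.16364883397594457
beam -0.09 399 0.1437557211583085 0.10540415208940519
beam -0.06 752 0.14370940861248174 0.10533364140791843
beam 0.03 453 0.1437556640835357 0.10433235214777394
[-0.00803773  0.10516501]
tooth 60 129 0.06298526122841426
tooth 90 128 0.0923930003377893
tooth 120 132 0.1221416079206776
tooth 150 128 0.1513634084173542
8.75 [0.5649 0.1277 0.2205] [1.6 0.  3.3] 0.40003257747352616
```

View pics/w6.png

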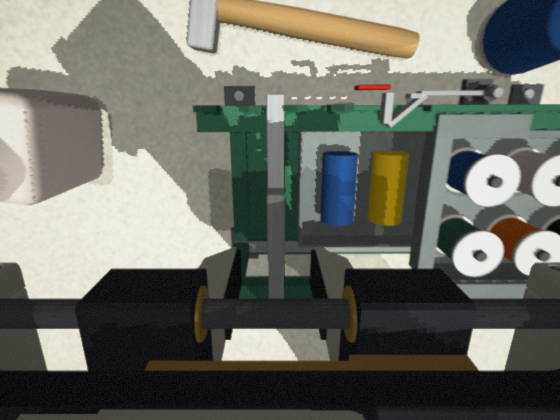

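View pics/sd3.png

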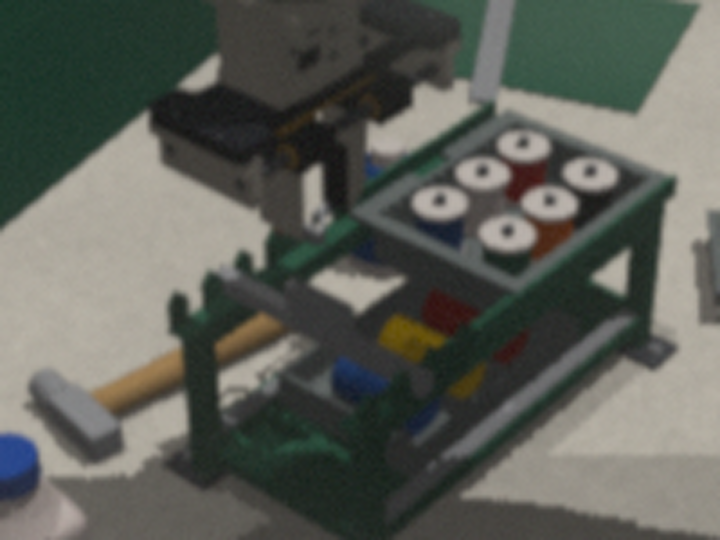

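Run:
```python
from h import *
s=arm.observe(); print(s["clock"],s["joints"].round(2),s["position"])
a=1.36; c,n=np.cos(a),np.sin(a); o=np.array([.5402,.023])
for x,z in((-.05,.30),(-.225,.30)):
    P=[*(o+x*np.array([c,n])),z]
    print(x,np.round(P,3),goal(P,(n,-c)),goal(P,(-n,c)))
```

```text
8.8 [ 0.01  0.41 -0.45  1.68  0.19  1.1  -2.28] [0.56483664 0.12760029 0.21851211]
-0.05 [ 0.53  -0.026  0.3  ] (array([-82. ,  -1.4, 157.2]), array([-90.12,   0.12,  -0.38])) (array([-82. ,  -1.4, 157.2]), array([89.88, -0.38, -0.12]))
-0.225 [ 0.493 -0.197  0.3  ] (array([-82.5,  -1.1, 332.2]), array([-90.12,   0.12,  -0.38])) (array([-82.5,  -1.1, 332.2]), array([89.88, -0.38, -0.12]))
```

Request:
send_rows(rows=[[[-40,0,0,0,0,0,0],[-75,0,15,-4,0,0,0],[-82,0,45,-10,0,0,0],[-82,0,80,-18,0,0,0],[-82,0,115,-26,0,0,0],[-82,0,150,-34,0,0,0],[-82,0,180,-42,0,0,0],[-82,0,210,-50,0,0,0]]])

```text
clock: 9.6
position: [0.5178, -0.0801, 0.2961]
ee_rot: [0.706, 1.453, -0.707]
force: [0.7, -0.0, -0.1]
width: 0.005
```

Run:
```python
from h import *
s=arm.observe(); print(s["clock"],s["joints"].round(2),s["position"])
a=1.36; c,n=np.cos(a),np.sin(a); o=np.array([.5402,.023])
P=[*(o-.235*np.array([c,n])),.30]; print(goal(P,(n,-c)))
```

```text
9.6 [ 0.48  0.27 -0.55  1.68  0.15  1.24 -1.  ] [ 0.51780147 -0.08006853  0.2960824 ]
(array([ -3.9, -99.3,  83.2]), array([-3.981e+01, -3.000e-02,  4.000e-02]))
```

Request:
send_rows(rows=[[[0,-20,17,-8,0,0,0],[-4,-45,37,-16,0,0,0],[-4,-70,58,-24,0,0,0],[-4,-90,75,-32,0,0,0],[-4,-99,83,-39.8,0,0,0],[-4,-99,83,-39.8,0,0,0],[-4,-99,83,-39.8,0,0,0],[-4,-99,83,-39.8,0,0,0]]])

```text
clock: 10.4
position: [0.4915, -0.2034, 0.3006]
ee_rot: [0.171, 1.564, -0.171]
force: [0.8, 0.1, 0.8]
width: 0.008
```

```bash
cat > tray.py <<'E'
from h import *
import sys
s=arm.observe(); p,d=optics.get_image("wrist"); cv2.imwrite(f"pics/{sys.argv[1]}.png",p[:,:,::-1])
q=[.5402,.023,1.36]; K,T=cam("wrist",s); print(s["clock"],rk(s,q),np.abs(s["dq"]).max(),s["force"].round(1))
v,u=np.mgrid[0:420,0:560]; X=((np.stack([u,v,np.ones_like(u)],-1)@np.linalg.inv(K).T)*d[...,None])@(T[:3,:3]@F).T+T[:3,3]
c,n=np.cos(q[2]),np.sin(q[2]); xr=(X[...,0]-q[0])*c+(X[...,1]-q[1])*n; yr=-(X[...,0]-q[0])*n+(X[...,1]-q[1])*c; z=X[...,2]
for a in np.arange(-.07,.07,.02):
    m=(d>0)&(yr>a)&(yr<a+.02)&(xr>-.23)&(xr<.12)&(z>.128)&(z<.139)
    if m.sum()>5: print("rim y",a.round(3),m.sum(),np.percentile(xr[m],[0,1,5,99,100]).round(4),np.median(z[m]).round(4))
E
python3 tray.py w7;  python3 look.py side sd4 320 180 240; python3 look.py scene sc4 210 170 240
```

```text
10.4 (array([-2.316e-01,  3.000e-04,  3.006e-01]), 'jaw yaw off', np.float64(1.5639)) 0.016922341568721272 [0.8 0.1 0.8]
rim y -0.07 2126 [-0.1881 -0.1871 -0.1832 -0.0671 -0.0655] 0.1334
rim y -0.05 333 [-0.1888 -0.1887 -0.1878 -0.0694 -0.068 ] 0.134
rim y -0.03 360 [-0.1886 -0.1886 -0.1883 -0.069  -0.0669] 0.134
rim y -0.01 273 [-0.1885 -0.1884 -0.1882 -0.1768 -0.1768] 0.1339
rim y 0.01 353 [-0.1883 -0.1883 -0.1881 -0.0679 -0.067 ] 0.134
rim y 0.03 331 [-0.1882 -0.188  -0.1879 -0.0687 -0.0669] 0.1339
rim y 0.05 2132 [-0.1879 -0.187  -0.1831 -0.066  -0.0643] 0.1337
rim y 0.07 1175 [-0.1886 -0.1867 -0.1782 -0.0661 -0.0643] 0.1338
10.45 [ 0.4916 -0.2034  0.3007] [-0.9 -0.1 -0.5] 0.007876502896439243
10.5 [ 0.4916 -0.2036  0.3008] [-0.3  0.2  0.3] 0.0026592487397371876
```

View pics/w7.png

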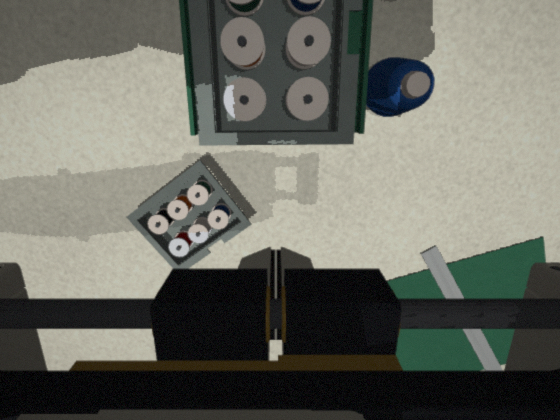

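View pics/sd4.png

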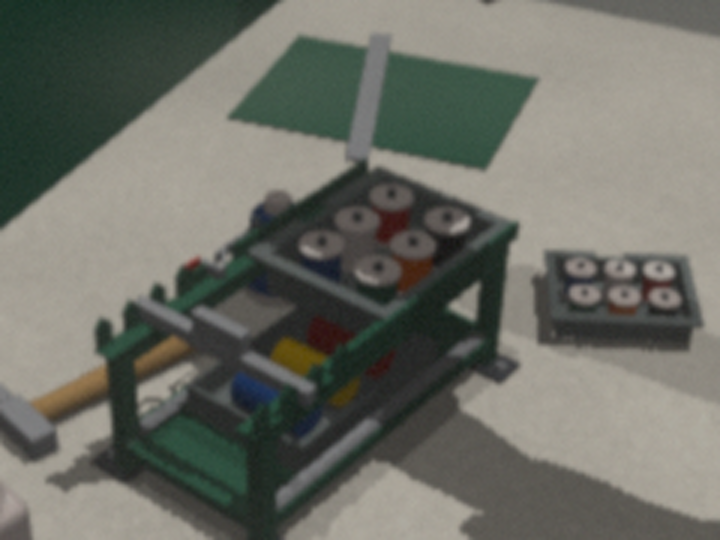

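View pics/sc4.png

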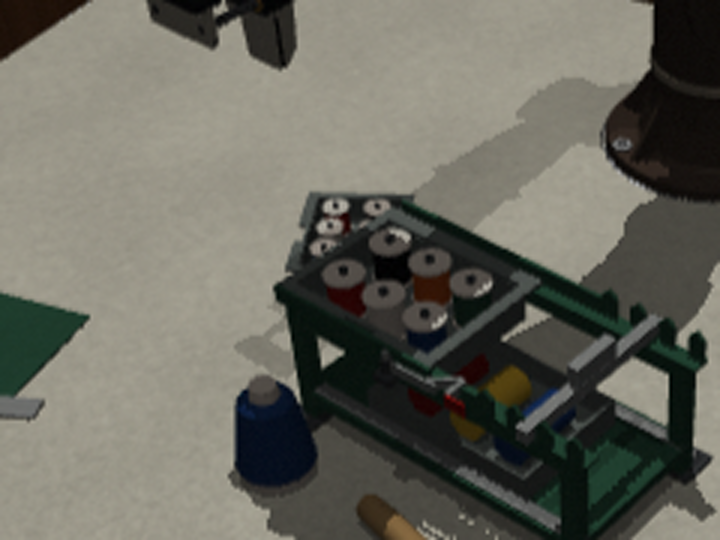

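Request:
send_rows(rows=[[[40,0,0,0,0,0,0],[85,0,0,0,0,0,0],[130,0,0,0,0,0,0],[165,0,0,0,0,0,0],[182,0,0,0,0,0,0],[182,8,0,0,0,0,0],[182,15,0,0,0,0,0],[182,15,0,0,0,0,0]]], grip_force=40)

```text
clock: 11.35
position: [0.4961, -0.1883, 0.1203]
ee_rot: [0.168, 1.561, -0.168]
force: [-0.1, -0.0, -0.4]
width: 0.001
```

```bash
python3 tray.py w8;  python3 look.py side sd5 330 160 200
```

```text
11.35 (array([-0.2159, -0.0011,  0.1203]), 'jaw yaw off', np.float64(1.5676)) 0.018645053059328995 [-0.1 -0.  -0.4]
rim y -0.07 7814 [-0.1891 -0.1879 -0.1842 -0.0971 -0.0957] 0.1335
rim y -0.05 1339 [-0.1893 -0.189  -0.1883 -0.102  -0.0983] 0.1338
rim y -0.03 1538 [-0.2065 -0.2062 -0.2058 -0.1025 -0.0983] 0.1338
rim y -0.01 1611 [-0.208  -0.2075 -0.2071 -0.1766 -0.0983] 0.1336
rim y 0.01 1539 [-0.2063 -0.206  -0.2056 -0.1005 -0.0981] 0.1338
rim y 0.03 1341 [-0.1894 -0.1889 -0.1882 -0.1005 -0.0982] 0.1338
rim y 0.05 7899 [-0.1892 -0.1881 -0.1844 -0.097  -0.0952] 0.1336
rim y 0.07 4855 [-0.1894 -0.1867 -0.1784 -0.0971 -0.0959] 0.134
11.4 [ 0.4958 -0.1892  0.1203] [0.1 0.4 0.4] 0.006207818513380696
```

View pics/w8.png

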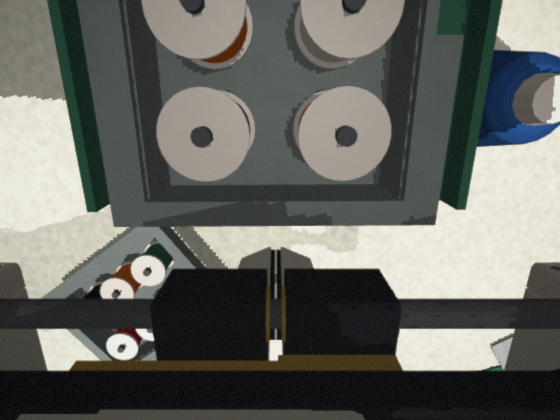

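View pics/sd5.png

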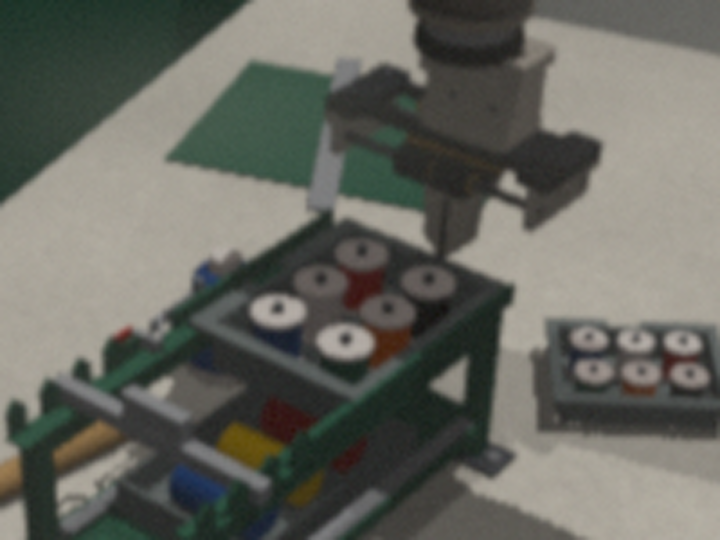

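Request:
send_rows(rows=[[[0,8,-1,0,0,0,0],[0,14,-1,0,0,0,0],[0,18,-1,0,0,0,0],[0,24,-1,0,0,0,0],[0,32,-1,0,0,0,0],[0,41,-1,0,0,0,0],[0,50,-1,0,0,0,0],[0,58,-1,0,0,0,0]]])

```text
clock: 12.25
position: [0.5047, -0.1371, 0.119]
ee_rot: [0.168, 1.566, -0.177]
force: [-6.4, -16.3, 9.0]
width: 0.005
```

```bash
python3 tray.py w9
```

```text
12.25 (array([-0.1639,  0.0012,  0.119 ]), 'jaw yaw off', np.float64(1.5622)) 0.15615770435214055 [ -6.4 -16.3   9. ]
rim y -0.07 8922 [-0.1784 -0.174  -0.1596 -0.0465 -0.0448] 0.1333
rim y -0.05 1290 [-0.155  -0.1545 -0.1537 -0.0502 -0.048 ] 0.1337
rim y -0.03 1432 [-0.1547 -0.1543 -0.1538 -0.0539 -0.0468] 0.1338
rim y -0.01 1365 [-0.156  -0.1555 -0.1548 -0.1414 -0.0611] 0.1338
rim y 0.01 1475 [-0.1548 -0.1539 -0.1535 -0.0498 -0.0464] 0.1339
rim y 0.03 1281 [-0.1535 -0.1531 -0.1524 -0.0495 -0.0463] 0.1338
rim y 0.05 10052 [-0.1775 -0.1728 -0.1588 -0.0452 -0.0437] 0.1335
rim y 0.07 6709 [-0.1772 -0.1746 -0.1671 -0.0453 -0.0437] 0.1337
```

```bash
python3 tray.py w10; python3 -c "
from h import *
s=arm.observe(); print(s['force'],s['ft_torque'],rk(s,[.5402,.023,1.36]))"; python3 look.py scene sc5 230 170 160
```

```text
12.3 (array([-0.1622,  0.0012,  0.119 ]), 'jaw yaw off', np.float64(1.5633)) 0.028336573601457575 [-2.4 -6.5  2.2]
rim y -0.07 9101 [-0.177  -0.1728 -0.1584 -0.0445 -0.0429] 0.1333
rim y -0.05 1354 [-0.1533 -0.1526 -0.152  -0.0485 -0.0454] 0.1337
rim y -0.03 1512 [-0.1533 -0.1526 -0.152  -0.0498 -0.045 ] 0.1339
rim y -0.01 1358 [-0.1542 -0.1538 -0.1531 -0.1397 -0.0579] 0.1338
rim y 0.01 1512 [-0.1527 -0.1522 -0.1518 -0.049  -0.0447] 0.1338
rim y 0.03 1302 [-0.152  -0.1516 -0.1507 -0.0486 -0.0451] 0.1338
rim y 0.05 9861 [-0.1756 -0.1712 -0.1575 -0.0435 -0.0417] 0.1335
rim y 0.07 6769 [-0.1755 -0.1728 -0.1655 -0.0437 -0.0419] 0.1338
[-3.64480232 -5.20016032  5.06808437] [-1.29065617  0.4831769   0.01113042] (array([-0.1618,  0.0011,  0.1189]), 'jaw yaw off', np.float64(1.5639))
12.35 [ 0.5053 -0.135   0.1189] [-3.6 -5.2  5.1] 0.004693514267315341
```

View pics/w10.png

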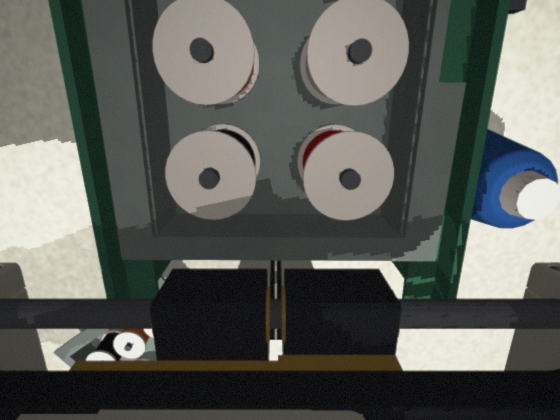

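View pics/sc5.png

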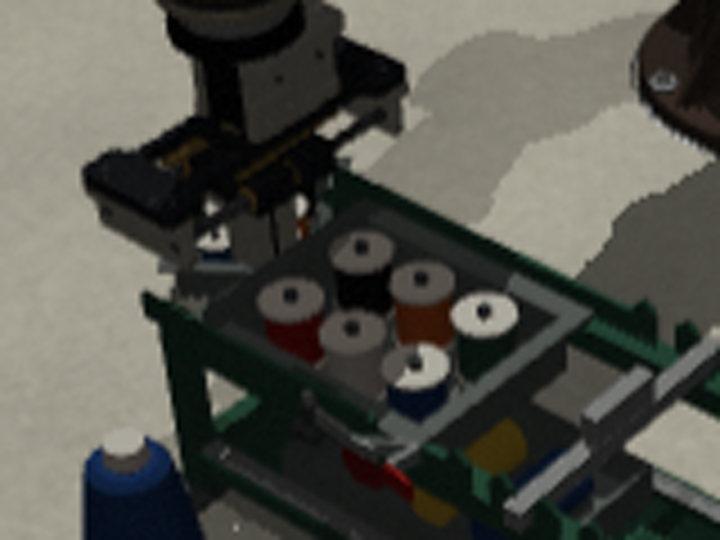

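Request:
send_rows(rows=[[[0,6,0,0,0,0,0],[0,12,0,0,0,0,0],[0,18,0,0,0,0,0],[0,24,0,0,0,0,0],[0,30,0,0,0,0,0],[0,36,0,0,0,0,0],[0,42,0,0,0,0,0],[0,47,0,0,0,0,0]]])

```text
clock: 13.2
position: [0.5153, -0.09, 0.1189]
ee_rot: [0.168, 1.565, -0.175]
force: [-3.9, -9.9, 5.9]
width: 0.003
```

```bash
python3 tray.py w11; python3 -c "
from h import *
s=arm.observe(); print(s['force'],s['ft_torque'],rk(s,[.5402,.023,1.36]))"
```

```text
13.2 (array([-0.1157,  0.0007,  0.1189]), 'jaw yaw off', np.float64(1.5632)) 0.09710915300744215 [-3.9 -9.9  5.9]
rim y -0.07 10155 [-0.177  -0.1663 -0.1271  0.0021  0.0037] 0.1332
rim y -0.05 1328 [-0.1057 -0.1051 -0.1043 -0.0034  0.0012] 0.1337
rim y -0.03 1494 [-0.1064 -0.106  -0.1053 -0.0012  0.0013] 0.1338
rim y -0.01 1383 [-0.1078 -0.1073 -0.1066 -0.0602 -0.0117] 0.1338
rim y 0.01 1434 [-0.1062 -0.1058 -0.1054 -0.0027  0.001 ] 0.1338
rim y 0.03 1326 [-0.1065 -0.1061 -0.1052 -0.0022  0.0015] 0.1338
rim y 0.05 9399 [-0.1685 -0.1559 -0.1175  0.0029  0.0046] 0.1334
rim y 0.07 7545 [-0.1688 -0.1645 -0.1546  0.0026  0.0038] 0.1338
[-0.67747307 -6.5968228   2.48641028] [-1.37293618  0.21308703  0.05359487] (array([-0.1145,  0.0006,  0.1189]), 'jaw yaw off', np.float64(1.5641))
```

Request:
send_rows(rows=[[[0,3,0,0,0,0,0],[0,6,0,0,0,0,0],[0,9,0,0,0,0,0],[0,12,0,0,0,0,0],[0,14,0,0,0,0,0],[0,16,0,0,0,0,0],[0,18,0,0,0,0,0],[0,18,0,0,0,0,0]]])

```text
clock: 14.05
position: [0.5194, -0.0718, 0.1189]
ee_rot: [0.169, 1.565, -0.173]
force: [-1.4, -6.9, 4.3]
width: 0.002
```

```bash
python3 tray.py w12; python3 -c "
from h import *
s=arm.observe(); print(s['force'],s['ft_torque'],rk(s,[.5402,.023,1.36]))";python3 look.py scene sc6 240 185 130
```

```text
14.05 (array([-0.097 ,  0.0005,  0.1189]), 'jaw yaw off', np.float64(1.5638)) 0.002209340747539457 [-1.4 -6.9  4.3]
rim y -0.07 10113 [-0.1569 -0.1469 -0.1076  0.0208  0.0224] 0.1332
rim y -0.05 1307 [-0.0866 -0.0861 -0.0854  0.0154  0.0199] 0.1337
rim y -0.03 1483 [-0.0878 -0.0873 -0.0866  0.0171  0.0202] 0.1339
rim y -0.01 1397 [-0.0889 -0.0886 -0.0881 -0.0442  0.01  ] 0.1338
rim y 0.01 1453 [-0.0877 -0.0872 -0.0867  0.0153  0.0193] 0.1339
rim y 0.03 1310 [-0.088  -0.0874 -0.0867  0.0177  0.0205] 0.1338
rim y 0.05 9464 [-0.1494 -0.1388 -0.0995  0.0216  0.0233] 0.1335
rim y 0.07 7559 [-0.1502 -0.1457 -0.1358  0.0212  0.0226] 0.1338
[-1.68447877 -7.8415549   4.9083355 ] [-1.51015207  0.39811642  0.08631679] (array([-0.0971,  0.0005,  0.1188]), 'jaw yaw off', np.float64(1.5638))
14.1 [ 0.5194 -0.0718  0.1188] [-1.7 -7.8  4.9] 0.006503970413206761
```

View pics/sc6.png

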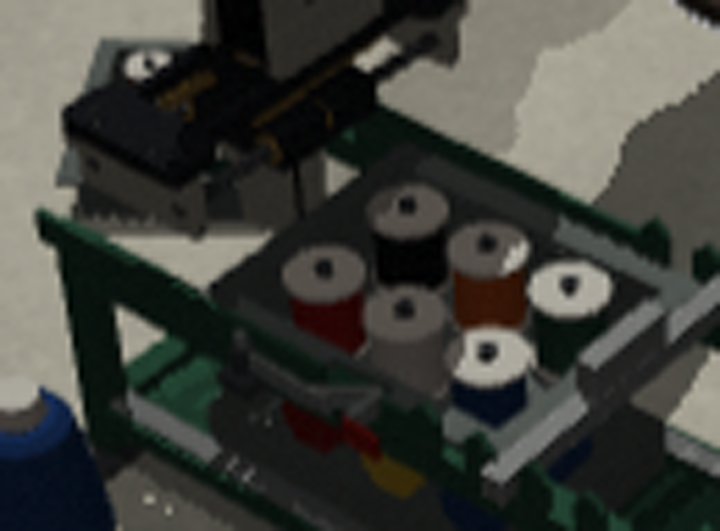

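View pics/w12.png

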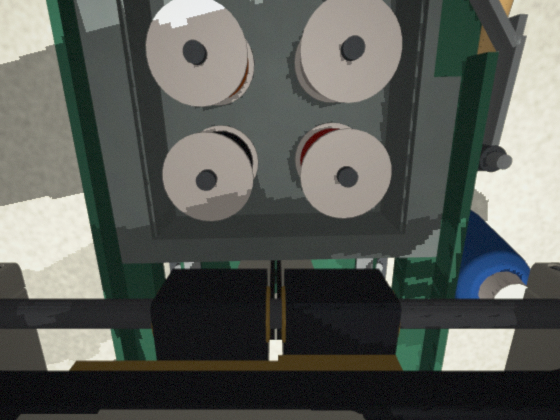

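Request:
send_rows(rows=[[[0,1,0,0,0,0,0],[0,2,0,0,0,0,0],[0,3,0,0,0,0,0],[0,4,0,0,0,0,0],[0,5,0,0,0,0,0],[0,5.5,0,0,0,0,0],[0,5.5,0,0,0,0,0],[0,5.5,0,0,0,0,0]]])

```text
clock: 14.95
position: [0.5207, -0.0658, 0.1188]
ee_rot: [0.169, 1.564, -0.172]
force: [-1.8, -5.8, 2.9]
width: 0.004
```

```bash
python3 tray.py w13; python3 look.py scene sc7 240 185 130;  python3 look.py side sd7 290 180 130
```

```text
14.95 (array([-0.0909,  0.0004,  0.1188]), 'jaw yaw off', np.float64(1.5642)) 0.0011794129843702345 [-1.8 -5.8  2.9]
rim y -0.07 10160 [-0.1513 -0.1405 -0.1015  0.0268  0.0286] 0.1332
rim y -0.05 1340 [-0.0804 -0.0801 -0.0793  0.0235  0.0261] 0.1338
rim y -0.03 1497 [-0.0817 -0.0811 -0.0805  0.0236  0.0263] 0.1339
rim y -0.01 1411 [-0.0831 -0.0826 -0.0819 -0.0415  0.0144] 0.1337
rim y 0.01 1484 [-0.0815 -0.081  -0.0806  0.0204  0.0261] 0.1339
rim y 0.03 1324 [-0.082  -0.0812 -0.0804  0.0245  0.0267] 0.1338
rim y 0.05 9501 [-0.1434 -0.1321 -0.0933  0.0276  0.0295] 0.1335
rim y 0.07 7594 [-0.1436 -0.1398 -0.1299  0.0273  0.0285] 0.1338
15.0 [ 0.5208 -0.0658  0.1188] [-2.1 -4.9  4. ] 0.004051501642241473
15.05 [ 0.5207 -0.0658  0.1188] [-1.6 -4.9  3.5] 0.0019193158585530902
```

View pics/sc7.png

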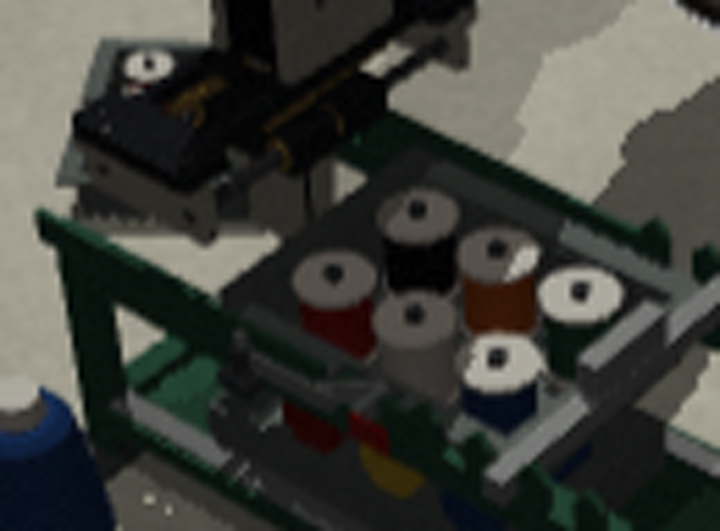

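View pics/w13.png

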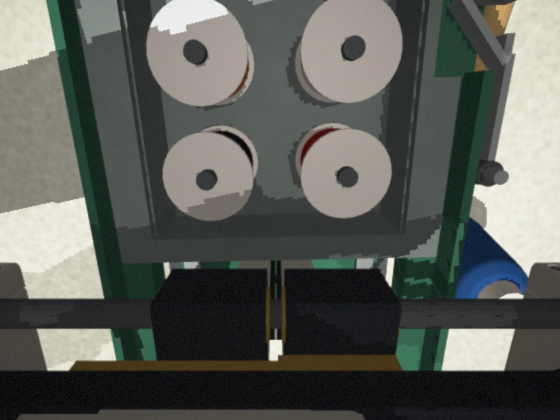

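View pics/sd7.png

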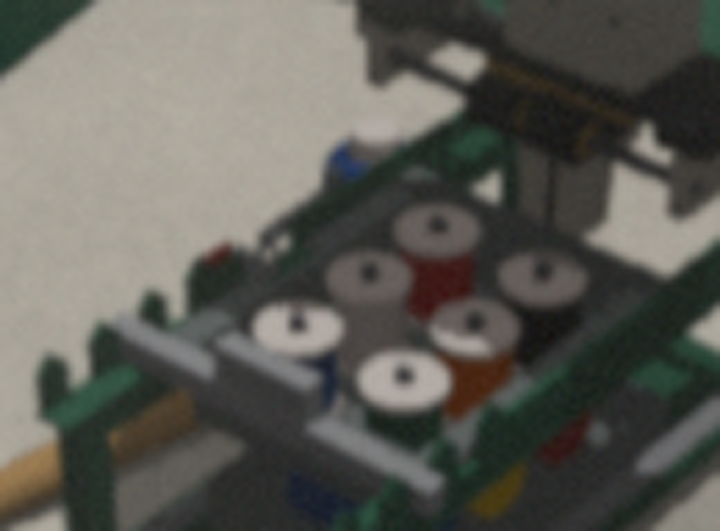

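Run:
```python
from h import *
p,d=optics.get_image("scene"); b0=cv2.imread("pics/scene0.png"); b1=np.ascontiguousarray(p[:,:,::-1])
cv2.imwrite("pics/scene_now.png",b1)
c=lambda b:cv2.resize(b[170:230,205:275],None,fx=8,fy=8,interpolation=cv2.INTER_NEAREST)
a6=cv2.resize(cv2.imread("pics/sc6.png"),(130,96))
cv2.imwrite("pics/cmp.png",cv2.resize(np.hstack([b0[185:225,215:265],b1[185:225,215:265],a6[185-137:225-137,215-175:265-175]]),None,fx=5.3,fy=5.3,interpolation=cv2.INTER_CUBIC))
for n,b in(("0",b0),("now",b1)):
    s=b[185:235,215:270].astype(int); m=(s[...,2]>90)&(s[...,1]<60)&(s[...,0]<60); v,u=np.nonzero(m); print(n,m.sum(),u.mean()+215,v.mean()+185)
s=a6[48:98,40:95].astype(int); m=(s[...,2]>90)&(s[...,1]<60)&(s[...,0]<60); v,u=np.nonzero(m); print("sc6",m.sum(),u.mean()+215,v.mean()+185)
print(arm.observe()["clock"])
```

```text
0 1 239.0 212.0
now 0 nan nan
sc6 0 nan nan
15.15<stdin>:8: RuntimeWarning: Mean of empty slice.
  ret = ret.dtype.type(ret / rcount)
<stdin>:9: RuntimeWarning: Mean of empty slice.
```

View pics/cmp.png

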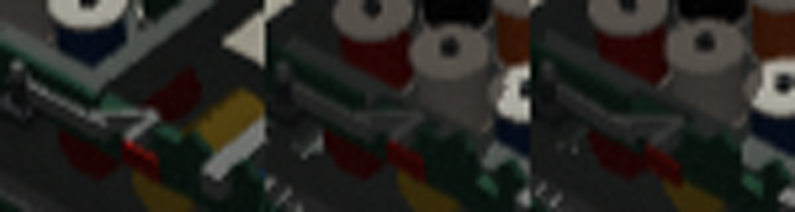

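The comparison (start / now / just before) shows the red tab back at its starting place, (140,157) in its panel against (133,165) before the last push, so the catch has snapped in. Now I'll back off horizontally, then lift and verify.

Request:
send_rows(rows=[[[0,-5,0,0,0,0,0],[0,-15,0,0,0,0,0],[0,-30,0,0,0,0,0],[0,-45,0,0,0,0,0],[-30,-50,0,0,0,0,0],[-75,-50,0,0,0,0,0],[-120,-50,0,0,0,0,0],[-150,-50,0,0,0,0,0]]])

```text
clock: 15.95
position: [0.5106, -0.1146, 0.2718]
ee_rot: [0.171, 1.561, -0.171]
force: [-0.6, 0.2, -0.4]
width: -0.0
```

Request:
send_rows(rows=[[[-20,30,0,0,0,0,0],[-20,60,0,0,0,0,0],[-20,90,0,0,0,0,0],[-20,110,0,0,0,0,0],[-20,110,0,0,0,0,0],[-20,110,0,0,0,0,0],[-20,110,0,0,0,0,0],[-20,110,0,0,0,0,0]]])

```text
clock: 16.75
position: [0.5338, -0.0075, 0.2886]
ee_rot: [0.171, 1.564, -0.172]
force: [0.6, -0.1, 0.0]
width: 0.001
```

```bash
python3 tray.py w14; python3 bar.py w15
python3 - <<'E'
from h import *
s=arm.observe(); optics.get_image("wrist"); K,T=cam("wrist",s)
for t,z in dict(tray=.13,tray_lug=.132,catch_nose=.135,bar_mid=.147,next_notch=.13).items():
    for r in finder.place_of("wrist",t)[:2]:
        P=at_z(K,T,r["xy"],z); q=[.5402,.023,1.36]; c,n=np.cos(q[2]),np.sin(q[2]); dx,dy=P[0]-q[0],P[1]-q[1]
        print(t,round(r["confidence"],2),np.round(r["xy"],0),"rack",np.round([dx*c+dy*n,-dx*n+dy*c],4))
E
python3 look.py scene sc8 240 185 130;  python3 look.py side sd8 290 180 130
```

```text
16.75 (array([-3.110e-02, -1.000e-04,  2.886e-01]), 'jaw yaw off', np.float64(1.5632)) 0.005764576026133318 [ 0.6 -0.1  0. ]
rim y -0.07 3399 [-0.1183 -0.1115 -0.0876  0.1168  0.12  ] 0.1333
rim y -0.05 724 [-0.0802 -0.0799 -0.0779  0.1     0.1003] 0.1338
rim y -0.03 783 [-0.0801 -0.0798 -0.078   0.1001  0.1003] 0.134
rim y -0.01 656 [-0.0809 -0.0799 -0.0786  0.1001  0.1002] 0.1336
rim y 0.01 742 [-0.081  -0.0806 -0.0789  0.1     0.1001] 0.1339
rim y 0.03 747 [-0.0809 -0.0804 -0.0788  0.0993  0.1001] 0.1338
rim y 0.05 3016 [-0.1164 -0.1119 -0.0926  0.1171  0.12  ] 0.1335
rim y 0.07 2164 [-0.1168 -0.1131 -0.1009  0.1185  0.12  ] 0.1335
16.8 (array([-3.080e-02, -2.000e-04,  2.886e-01]), 'jaw yaw off', np.float64(1.5686)) 0.005126899140077819
grip 1197 0.09954005369417439 0.11239581885623998 -0.023995390781565557 0.023743660814875868 0.16358101544760845
beam -0.09 323 0.14355054088349406 0.10627622129365685
beam -0.06 667 0.14354685662353162 0.10571948309759623
beam 0.03 665 0.14352288799713991 0.10458123883902064
beam 0.075 332 0.1437167239249829 0.10530901051631741
[-0.00933694  0.10540121]
tooth 60 103 0.06252815110943101
tooth 90 97 0.09224602740838687
tooth 120 87 0.1206876684353901
tray 0.88 [275. 148.] rack [0.0093 0.0012]
tray_lug 0.84 [354. 119.] rack [ 0.0363 -0.0723]
catch_nose 0.86 [351. 123.] rack [ 0.0325 -0.0686]
bar_mid 0.94 [278.  32.] rack [ 0.1057 -0.0022]
bar_mid 0.72 [400.  79.] rack [ 0.0692 -0.1056]
17.15 [ 0.5339 -0.0059  0.2887] [-0.3  0.3  0.1] 0.002631511974368333
17.2 [ 0.5339 -0.0059  0.2887] [ 0.4 -0.4 -0.4] 0.006274345444147835
```

View pics/w15.png

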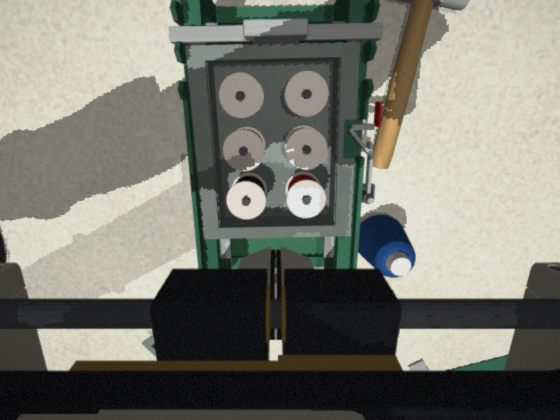

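View pics/sc8.png

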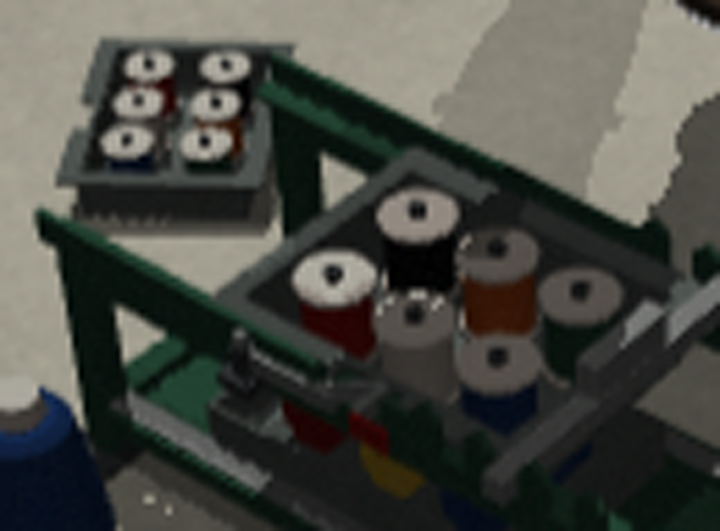

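View pics/sd8.png

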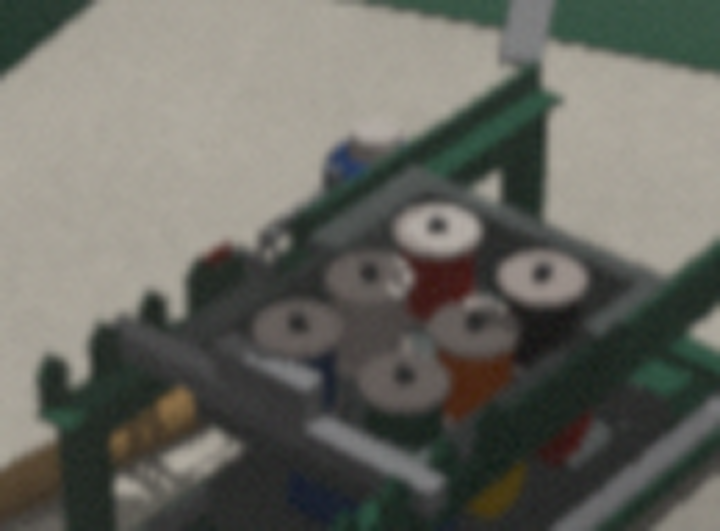

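Run:
```python
import cv2
b=cv2.imread("pics/w15.png")[85:215,310:430]; cv2.imwrite("pics/w15c.png",cv2.resize(b,None,fx=4.5,fy=4.5,interpolation=cv2.INTER_CUBIC))
```

```text
(no output)
```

View pics/w15c.png

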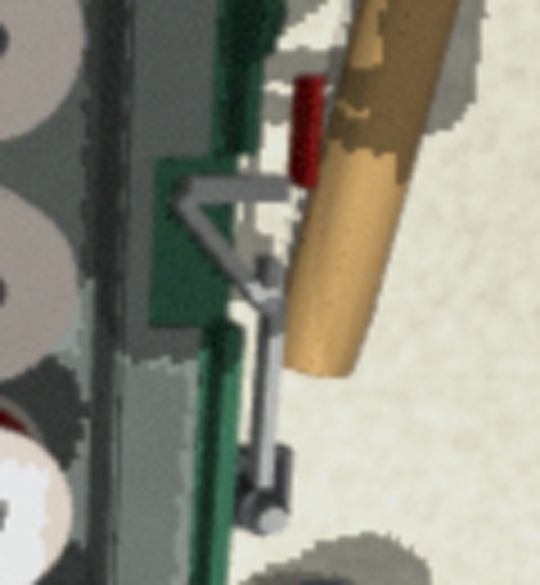

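The crop shows the catch nose (180,195 in the crop) deep in the rim notch, its square face just behind the lug, and the strip straight. The arm is clear of everything, so I'm handing in.

```bash
python3 -c "
from cell import arm
print(arm.sign_off()); s=arm.observe(); print(s['clock'])"
```

```text
the job is handed in; nothing more can be done
None
the job is handed in; nothing more can be done
```

I moved the bare steel stop bar from the first pair of notches to the middle pair. I then pushed the tray in, level, with the closed fingers until the spring catch snapped in. The job was handed in at about 17 s, and the sign-off gives no verdict.

What the last checks showed, with the arm clear and no force on the tool:

- **Bar:** centre at rack x ≈ 105–106 mm and about 9 mrad off square. The top of its beam reads 143.5–143.7 mm on both sides, the same as when it was seated at the start.
- **Tray:** origin at rack x ≈ 8–9 mm, with the rim level at about 134 mm.
- **Catch:** nose at y ≈ -69 mm, its rest position, and about 4 mm behind the lug. An enlarged picture shows it inside the rim notch.
- **Glue jug, hammer and thread cone:** the arm did not go near them. I did not measure their positions again at the end.

Nothing failed. Two readings disagreed slightly: my fitted rack frame reads about 1 mm high in x against the teeth, and the tray showed up to about 18 mrad of skew in its guides part-way through the push, which was gone at the end. I kept the 1 mm in mind when setting the final push.

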